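# Re-grip a bit driver in the slanted rest and hang it up

## Task

Put the black bit driver that lies on the bench away: first lay it in the slanted rest, tip down and pushed home until the front of its handle meets the stop, and let go of it there. Then take it out again at a new angle so that it points tip down, bring its thin shank sideways into the open slot of the empty hook stand, and lower it so that the handle stands upright behind the raised lips. Leave the other driver, the power driver and the screw tray as they are.

Things in the scene. Friction and masses are not known exactly. Their poses are not given: they have to be found in the camera images.
- driver: The bit driver, 182 mm long, 90 to 175 g. Origin on its long axis at the handle's front face; x axis runs along it to the tip. Handle: black eight-sided bar 26 mm across flats (flats face y, z and diagonals), x = -100 to 0 mm. Shank: steel, 6 mm dia, x = 0 to 60. Centre of mass near x = -25. At the start it lies level on a flat of the handle, axis 13 mm above the bench, shank in the air.
- driver_butt (a point): Centre of the rear end of the driver's handle, on its axis, 100 mm behind the driver's origin.
- driver_tip (a point): Tip of the driver, on its axis, 82 mm ahead of the driver's origin. The last 22 mm are a steel bit holder, 14 mm diameter, with a short bit stub.
- rest: Fixed slanted rest, aluminium on a dark foot 130 x 80 x 8 mm; carries the driver sloping 45 degrees, tip down. Origin on the bench under the seat; x: level way the tip points; z up. The driver's axis lies on the line rest_butt to rest_seat. A rail 12 mm wide lies 13 mm under that line, below the lower 68 mm of the handle, free at both sides for fingers, on a post.
- rest_seat (a point): Where the driver's origin lies when home, 85 mm above the bench. The lowest 20 mm of handle lies between cheeks 31 mm apart (39 outside), rising 6 mm over the axis. They end here in a stop plate 5 mm thick, square to the slope, with an 11 mm slot open at the top: only the shank fits, so lower it in square to the slope, then push it down to the stop; it will not slide by itself.
- rest_butt (a point): Where the driver's butt centre is when it is home in the rest: in the air, 71 mm back (-x of the rest) and 71 mm above rest_seat.
- hook_free: The empty one of two equal fixed hook stands. Origin on the bench under the seat; x level, from the slot's open mouth inwards; z up. Foot 90 x 80 x 8 mm. Two steel prongs 6 mm thick, top 130 mm above the bench, with a slot 11 mm wide from the mouth at x = -20.5 mm to its closed end at x = 6.5. A 20 x 20 mm column stands at x = 24 to 44, no higher than the prongs.
- hook_free_seat (a point): Where the driver's origin belongs when hung: on the prongs' top, mid slot, 130 mm above the bench. Across the prong ends stand lips 8 mm high (16.5 to 20.5 mm from here towards the mouth); a back wall 12 mm high starts 16.5 mm inwards. The handle stands between them. The bit holder does not pass the slot from above: the shank must come in from the side, over the lips.
- hook_taken: The other hook stand, the same in shape and axes, holding the other driver.
- hung_driver: Bystander: smaller flat-blade driver upright on the other stand; handle 26 mm diameter, 75 mm tall above the prongs, shank and blade 80 mm below. Origin at the centre of the handle's lower face.
- laptop: Bystander: opened laptop base, fixed to the bench, 320 (its x) x 215 (its y) x about 20 mm; origin at the centre of its underside.
- power_driver: Bystander: cordless driver lying on the bench, 250 mm long (x = -148 to 100), 38 mm thick; origin on its axis, 18 mm up.
- screw_tray: Bystander: white three-part screw tray, 80 (x) x 110 (y) x 22 mm; origin at the centre of its underside.

How it is judged:
By the outcome, as a careful person would: the job done as asked, in the order asked, and still so for the second after the job is handed in, with the robot touching nothing.
It also fails if it takes over 67 s, if anything falls off the work surface, if the arm or the gripper's body presses on something with over 40 N, if the wrist force passes 120 N, or if a joint passes its speed limit or range.

## Robot

A 6-joint arm with a two-finger parallel gripper is mounted at the origin on the work surface. World frame = base frame: x ahead of the robot, y to its left, z up, the work surface at z = 0. Lengths are in m, angles in degrees, forces in N, time in s.
With the tool pointing down it reaches from about 0.25 to 0.725 m from the base axis. Payload 9.7 kg.
Tool frame: the origin (TCP) lies midway between the tips of the shut fingers; the grasp point (between the pads) lies 19 mm behind it; x points along the fingers, y is the direction in which the jaws open and shut, and the axes are right-handed (so a half turn about x gives the same grasp; the last joint's range is limited). The gripper opens to 85 mm and grips with 20 to 120 N. Pads are 22 mm wide; open, the fingers measure 114 mm over their backs; the gripper's body (76 mm by 85 mm) begins 54 mm behind the grasp point. The pads swing forward as they close: fully open they stand 13 mm farther back than shut.
Start: joints at [-77.006, 4.979, 10.078, 95.1, 0, 90], TCP at [0.124, -0.536, 0.231] pointing down, gripper open.
Joint ranges: [-179.16, 179.16], [-48.56, 103.87], [-65.8, 70.77], [-126.05, 130.52], [-82.76, 87.17], [-180, 180]. Speed limits (degrees/s): [127.2, 127.2, 147.25, 180, 180, 180].

## Interface

Orientations are given as [roll, pitch, yaw] about the fixed x, y, z axes, in that order (R = Rz(yaw) Ry(pitch) Rx(roll)).
In Python, from workcell import bot, cams gives the robot as it stands.
- The arm moves only by the tool apply_moves, never from a script. Its argument "commands" is a list of rows, each a list of 5 numbers: the shift along the tool's x, y, z in m, then the turn about the tool's x in rad, then the opening, from -1 (shut) to 1 (fully open). In form: [[tx, ty, tz, roll, hand], ...]. A call has 1 to 12 rows; each row is the pose to reach, as a shift and turn from the pose measured when the call began, along the tool's axes at that moment; what a row does not reach only later rows make up. A row lasts 1/10 s, in which the tool goes at most 50 mm and 8.59 degrees, less where a joint would pass 70% of its speed; a pose out of reach is approached as far as the arm can. A call with a gripper value outside its range is refused whole. The fingers move at their own pace and stop on an object; "newtons" is the grip in N (left out, the last holds). Time passes only in rows, so rows that repeat a pose let the fingers close. It gives the time, the measured TCP pose, the force and the opening at its end, in the units of the state.
- bot.get_obs(): the state, without advancing time (a new reading comes with each control period).
- cams.camera(name): name is "side" or "top"; returns a dict with "frame" (420x560x3 uint8, blue, green, red), "depth" (420x560 float32, m along the optical axis (not along the pixel's ray), 0 where there is no reading), "camera_matrix" (3x3 intrinsics, pixels), "D" ([k1, k2, p1, p2, k3] as OpenCV has them; the pictures are not rectified), "R" (3x3) and "t" (3): a world point X has camera coordinates R X + t. Camera axes: x right, y down, z forward; pixel columns grow to the right and rows downward; lengths in m; the calibration is good to about 2 mm. A picture is of the moment at which its call begins.
- bot.job_done(): hands the job in, once; it reports no verdict.
Trained networks look in the newest picture that a camera, given by its name, has taken for a name from the list of things; names that differ only in an ending like _2 or _b are one class to them, and where a whole thing is asked for, a point or a joint stands for the part that bears it (a point fixed in the world has none). Each returns a list of dicts, best first, with "confidence" (0 to 1); they miss things now and then, are a little off and sometimes report something else, mostly with a low value. They report only what shows in the picture. A call takes as long as a camera call.
- cams.spot_in(name, camera): "rect" ([left, top, right, bottom] in pixels, round what is visible of it).
The state is a dict: "time": time; "q": joint angles; "qd": joint speeds; "joint_efforts": joint torques, N m; "ee_pos": TCP position; "tcp_rot": TCP orientation; "wrist_force": force on the tool from outside, world axes, zero at the start; "torque": the same for the moment, N m; "opening": finger opening in m.
Only numpy, scipy, OpenCV 4.12 (cv2) and the standard library are available. Lean on these libraries where they do the work, as an engineer would, in place of code of your own. Each camera call takes 0.05 s, during which the arm holds its last target. There are 200 camera calls.

## Working session

There is one attempt and no reset: what is moved stays moved. The work goes in short steps, Python scripts to look and compute and a tool call to move; the robot and the scene stay as the last step left them, time stands still between calls to the robot, and variables do not carry over. Pictures are saved under pics/ and viewed, about 8 in all and at most 12, crops included, and the job is handed in when it is done.

Besides the shell and the picture viewer there is one more tool, called after "Request:" as name(argument=value, ...) on one line, values as JSON. apply_moves: Moves the arm, as the interface text tells. Its arguments: {"type":"object","properties":{"commands":{"type":"array"},"newtons":{"type":"number"}},"required":["commands"]}

```bash
ls; mkdir -p pics; python3 - <<'E'
from workcell import bot,cams
import cv2,numpy as np
print(bot.get_obs())
for c in ["side","top"]:
    d=cams.camera(c); cv2.imwrite(f"pics/{c}0.png",d["frame"]); np.savez(f"/tmp/{c}0.npz",**{k:d[k] for k in d})
    print(c,d["camera_matrix"].round(1).tolist(),d["D"],np.round(-d["R"].T@d["t"],3),d["R"].round(3).tolist())
    for n in ["driver","driver_tip","driver_butt","rest","hook_free","hook_taken","hung_driver"]:
        print(n,[(np.round(r["rect"]).tolist(),round(r["confidence"],2)) for r in cams.spot_in(n,c)][:3])
E
```

```text
pics
{'time': 0.0, 'q': array([-7.70031638e+01,  5.01180558e+00,  1.00338159e+01,  9.50995380e+01,
       -9.09081850e-04,  8.99998118e+01]), 'qd': array([-0.04070949, -0.02886748, -0.02401493, -0.00765781, -0.10847945,
        0.02892178]), 'joint_efforts': array([ 6.36426394e-04, -5.20394433e+01,  4.64797246e+01,  1.63968903e-02,
        1.12684402e-04, -7.55894717e-06]), 'ee_pos': array([ 0.12363684, -0.53568506,  0.23057059]), 'tcp_rot': array([-89.32837413,  89.92246707, 103.66865086]), 'wrist_force': array([ 0.78607121, -0.25516421, -0.91066311]), 'torque': array([-0.08327084,  0.09969521, -0.00999792]), 'opening': 0.08575184424245424}
side [[460.0, 0.0, 282.1], [0.0, 460.0, 206.3], [0.0, 0.0, 1.0]] [-0.07868696  0.          0.          0.          0.        ] [0.046 0.738 0.772] [[-0.861, -0.508, -0.008], [-0.304, 0.527, -0.794], [0.407, -0.681, -0.608]]
driver [([316.0, 178.0, 362.0, 201.0], 0.67), ([148.0, 296.0, 207.0, 366.0], 0.39), ([186.0, 219.0, 205.0, 273.0], 0.24)]
driver_tip [([312.0, 174.0, 368.0, 203.0], 0.62)]
driver_butt [([312.0, 175.0, 365.0, 202.0], 0.8)]
rest
[... 163 characters left out ...]

hook_taken [([179.0, 236.0, 228.0, 305.0], 0.75)]
hung_driver [([188.0, 218.0, 208.0, 273.0], 0.72)]
top [[418.5, 0.0, 278.5], [0.0, 418.5, 203.7], [0.0, 0.0, 1.0]] [-0.05096469  0.          0.          0.          0.        ] [0.396 0.002 1.104] [[-0.008, -1.0, -0.006], [-0.994, 0.009, -0.105], [0.105, 0.005, -0.994]]
driver [([353.0, 206.0, 417.0, 239.0], 0.84)]
driver_tip [([353.0, 204.0, 420.0, 240.0], 0.61)]
driver_butt [([352.0, 207.0, 420.0, 240.0], 0.73)]
rest [([257.0, 180.0, 305.0, 214.0], 0.95), ([114.0, 184.0, 160.0, 226.0], 0.48)]
hook_free [([114.0, 188.0, 159.0, 225.0], 0.72)]
hook_taken [([177.0, 164.0, 216.0, 199.0], 0.89)]
hung_driver [([177.0, 171.0, 192.0, 182.0], 0.51)]
```

```bash
python3 - <<'E'
import cv2
a=cv2.imread("pics/side0.png");cv2.imwrite("pics/side0b.png",cv2.resize(a[150:400,110:400],None,fx=2.7,fy=2.4,interpolation=cv2.INTER_CUBIC)[:600,:800])
a=cv2.imread("pics/top0.png");cv2.imwrite("pics/top0b.png",cv2.resize(a[120:300,100:460],None,fx=2.2,fy=2.2,interpolation=cv2.INTER_CUBIC))
E
```

```text
(no output)
```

View pics/side0b.png

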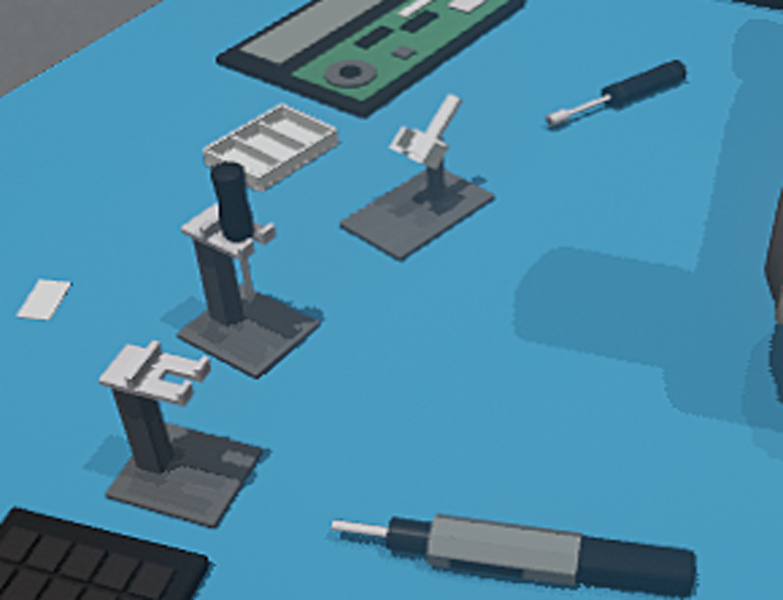

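View pics/top0b.png

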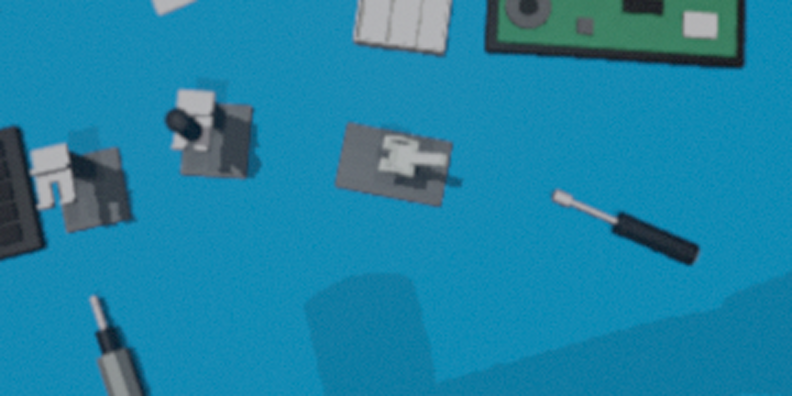

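The side crop shows the driver at (545–690, 60–130), the rest at (340–495, 95–260) and the free hook at (100–270, 340–525), nearest the laptop. The top view agrees: the driver's tip points left (+y), the rest's rail rises to the right, and the hook's mouth faces down (-x). Next I fit simple models to the depth clouds.

```bash
cat > fit.py <<'E'
import numpy as np, cv2
from scipy.optimize import least_squares
def cloud(d):
    K,D,R,t=[np.array(d[k],float) for k in("camera_matrix","D","R","t")]
    v,u=np.mgrid[0:420,0:560]; uv=np.stack([u,v],-1).reshape(-1,1,2).astype(float)
    n=cv2.undistortPoints(uv,K,D).reshape(-1,2); z=np.array(d["depth"]).reshape(-1)
    P=np.c_[n*z[:,None],z]; W=(P-t)@R; W[z<=0]=np.nan
    return W.reshape(420,560,3), np.array(d["frame"])
def box(P,lo,hi):
    c=(np.array(lo)+hi)/2; h=(np.array(hi)-lo)/2; q=abs(P-c)-h
    return np.linalg.norm(np.maximum(q,0),axis=1)+np.minimum(q.max(1),0)
def loc(P,p):
    c,s=np.cos(p[2]),np.sin(p[2]); d=P[:,:2]-p[:2]
    return np.c_[d[:,0]*c+d[:,1]*s,-d[:,0]*s+d[:,1]*c,P[:,2]]
def rest(P,p):
    L=loc(P,p); q=L-[0,0,.085]; a=.5**.5
    S=np.c_[(q[:,0]-q[:,2])*a,q[:,1],(q[:,0]+q[:,2])*a]
    b=[box(S,(-.068,-.006,-.019),(0,.006,-.013))]
    for s in(1,-1):
        y=sorted((s*.0155,s*.0195)); b.append(box(S,(-.02,y[0],-.016),(0,y[1],.006)))
        y=sorted((s*.0055,s*.0195)); b.append(box(S,(0,y[0],-.016),(.005,y[1],.006)))
    b.append(box(L,(p[3]-.065,-.04,0),(p[3]+.065,.04,.008)))
    return np.min(b,0)
def hook(P,p):
    L=loc(P,p); b=[]
    for s in(1,-1):
        y=sorted((s*.0055,s*p[4])); b.append(box(L,(-.0205,y[0],.124),(.0065,y[1],.13)))
        b.append(box(L,(-.0205,y[0],.13),(-.0165,y[1],.138)))
    b.append(box(L,(.0065,-p[4],.124),(.044,p[4],.13))); b.append(box(L,(.0165,-p[4],.13),(.0205,p[4],.142)))
    b.append(box(L,(.024,-.01,.008),(.044,.01,.126)))
    b.append(box(L,(p[3]-.045,-.04,0),(p[3]+.045,.04,.008)))
    return np.min(b,0)
def cyl(L,a,b,r):
    q=np.c_[abs(L[:,0]-(a+b)/2)-(b-a)/2,np.hypot(L[:,1],L[:,2])-r]
    return np.linalg.norm(np.maximum(q,0),axis=1)+np.minimum(q.max(1),0)
def driver(P,p):
    L=loc(P,p); L=L-[0,0,p[3]]
    m=np.max([abs(L[:,1]*np.cos(t)+L[:,2]*np.sin(t)) for t in np.arange(4)*np.pi/4],0)-.013
    q=np.c_[abs(L[:,0]+.05)-.05,m]; h=np.linalg.norm(np.maximum(q,0),axis=1)+np.minimum(q.max(1),0)
    return np.min([h,cyl(L,0,.06,.003),cyl(L,.06,.077,.007)],0)
def fit(f,P,p0,sc=.002):
    r=least_squares(lambda p:f(P,p),p0,loss="soft_l1",f_scale=sc,x_scale=[.01,.01,.1]+[.01]*(len(p0)-3)); e=f(P,r.x)
    return r.x,len(P),np.median(abs(e))*1e3
E
python3 - <<'E'
from fit import *
C={c:cloud(np.load(f"/tmp/{c}0.npz")) for c in("side","top")}
for c,(W,F) in C.items():
    z=W[...,2]; bench=(abs(z)<.01); print(c,"bench z med",np.nanmedian(z[bench]),np.nanstd(z[bench]))
def crop(c,r,pad,z0=.004):
    W,F=C[c]; l,t,R,b=r; P=W[max(t-pad,0):b+pad,l-pad:R+pad].reshape(-1,3); P=P[np.isfinite(P).all(1)]
    return P[P[:,2]>z0]
B={"driver":{"side":(316,178,362,201),"top":(353,206,417,239)},"rest":{"side":(234,192,293,260),"top":(257,178,305,214)},"hook":{"side":(146,290,207,372),"top":(114,186,159,225)}}
F={"driver":driver,"rest":rest,"hook":hook}
for n,b in B.items():
    both=[]
    for c in("side","top","both"):
        P=np.vstack(both) if c=="both" else crop(c,b[c],2); both.append(P)
        m=np.median(P,0)
        best=None
        for y0 in ([0,45,90,135,180,225,270,315]):
          for dx in (-.04,0,.04):
            ex={"driver":[.013],"rest":[0],"hook":[0,.0155]}[n]
            r=fit(F[n],P,[m[0]+dx*np.cos(np.radians(y0)),m[1]+dx*np.sin(np.radians(y0)),np.radians(y0)]+ex)
            if best is None or np.abs(F[n](P,r[0])).mean()<best[1]: best=(r,np.abs(F[n](P,r[0])).mean())
        r=best[0]; print(n,c,"xy mm",(r[0][:2]*1e3).round(1),"yaw",np.degrees(r[0][2]).round(2)%360,"ex",(r[0][3:]*1e3).round(1),r[1],"med",r[2].round(2),"mean",(best[1]*1e3).round(2))
E
```

```text
side bench z med -0.0022859978306800127 0.002835857670034357
top bench z med -0.00015565516633049965 0.002335800008453026
driver side xy mm [ 462.8 -253.6] yaw 66.8 ex [10.1] 336 med 1.11 mean 1.37
driver top xy mm [ 466.1 -255.8] yaw 65.92 ex [13.] 561 med 1.21 mean 3.34
driver both xy mm [ 464.6 -255.1] yaw 66.66 ex [12.5] 897 med 1.61 mean 2.96
rest side xy mm [520.3   5.2] yaw 166.97 ex [-53.6] 1298 med 5.81 mean 16.15
rest top xy mm [538.5  12.2] yaw 79.65 ex [-4.6] 1407 med 1.2 mean 1.57
rest both xy mm [536.   12.7] yaw 87.7 ex [-10.5] 2705 med 2.05 mean 9.06
hook side xy mm [517.7 362.2] yaw 83.22 ex [-42.1  45.1] 2629 med 3.78 mean 10.21
hook top xy mm [508.  376.5] yaw 324.31 ex [-20.4  87.5] 1437 med 2.03 mean 3.82
hook both xy mm [512.9 350.7] yaw 68.18 ex [ 6.9 48.6] 4066 med 2.5 mean 9.82
```

```bash
python3 - <<'E'
from fit import *
C={c:cloud(np.load(f"/tmp/{c}0.npz")) for c in("side","top")}
A={c:(lambda P:P[np.isfinite(P).all(1)&(P[:,2]>.005)&(P[:,2]<.16)])(W[0].reshape(-1,3)) for c,W in C.items()}
for c in A: A[c][:,2]+= {"side":.0022,"top":.0002}[c]
P=A["top"]; m=(abs(P[:,2]-.132)<.012)&(P[:,1]>.25)&(P[:,0]>.3)&(P[:,0]<.7); h0=np.median(P[m],0); print(h0,m.sum())
for n,f,p0,rad in(("rest",rest,[.538,.012,np.radians(80),-.005],.08),("hook",hook,[h0[0]-.01,h0[1],np.radians(8),0,.0155],.06)):
    acc=[]
    for c in("side","top","both"):
        if c!="both":
            P=A[c]; P=P[np.hypot(*(P[:,:2]-p0[:2]).T)<rad]
            if n=="hook": P=P[(P[:,2]>.05)|(P[:,1]<p0[1]+.03)]
            acc.append(P)
        else: P=np.vstack(acc)
        best=min((fit(f,P,[p0[0]+dx,p0[1]+dy,p0[2]+np.radians(a)]+p0[3:],.0015) for dx in(-.015,0,.015) for dy in (-.015,0,.015) for a in(-8,8)),key=lambda r:np.minimum(abs(f(P,r[0])),.005).mean())
        r=best; e=abs(f(P,r[0])); hi=P[:,2]>.02
        print(n,c,(r[0][:2]*1e3).round(1),np.degrees(r[0][2]).round(2),(r[0][3:]*1e3).round(1),r[1],"med",r[2].round(2),"hi",hi.sum(),(np.median(e[hi])*1e3).round(2))
        Q=P[hi]
        r2=fit(f,Q,r[0],.0015); print("   hi only",(r2[0][:2]*1e3).round(1),np.degrees(r2[0][2]).round(2),r2[2].round(2))
E
```

```text
[0.51371562 0.3736726  0.13039129] 434
rest side [534.4  13.5] 78.94 [-3.8] 877 med 0.75 hi 391 1.3
   hi only [534.4  13.5] 79.16 1.3
rest top [538.7  12.3] 78.96 [-4.1] 1370 med 1.16 hi 326 0.97
   hi only [538.6  12.3] 79.18 0.96
rest both [535.4  13. ] 78.5 [-4.] 2247 med 1.09 hi 717 1.38
   hi only [534.9  13.1] 79.36 1.32
hook side [497.6 372.5] 11.55 [ 9.1 19. ] 1883 med 0.61 hi 1077 0.57
   hi only [497.6 372.5] 11.53 0.57
hook top [500.8 370.2] 12.01 [ 9.9 19.2] 1230 med 0.93 hi 540 0.67
   hi only [500.7 370.6] 11.54 0.67
hook both [498.2 371.4] 12.49 [10.9 20.2] 3113 med 0.85 hi 1617 0.8
   hi only [498.1 371.7] 12.04 0.8
```

```bash
cat > mv.py <<'E'
import numpy as np
from scipy.spatial.transform import Rotation as Ro
from workcell import bot,cams
def pose(o=None):
    o=o or bot.get_obs(); return o["ee_pos"],Ro.from_euler("xyz",o["tcp_rot"],degrees=True).as_matrix(),o
def plan(target,h=None):
    """target TCP world; h = driver heading in deg (tool z kept level along -/+h, jaws across)"""
    p,R,o=pose(); d=R.T@(np.array(target)-p)
    r=0
    if h is not None:
        yj=np.degrees(np.arctan2(R[1,1],R[0,1])); w=(h+90-yj+90)%180-90   # world yaw change
        r=-np.radians(w)  # tool x points down
    print("t",round(o["time"],2),"pos",p.round(4),"q",o["q"].round(1),"F",o["wrist_force"].round(1),"open",round(o["opening"],4),"tilt",R[:,0].round(3),"jaw yaw",round(np.degrees(np.arctan2(R[1,1],R[0,1])),2))
    print("-> shift",d.round(4),"roll",round(r,4),"(dz at tool dirs z:",R[:,2].round(2),")")
E
python3 - <<'E'
from mv import *
h=np.radians(66.4); c=np.array([.4645,-.2547])-.045*np.array([np.cos(h),np.sin(h)]); print(c)
plan([*c,.12],66.4); plan([*c,.001],66.4)
E
```

```text
[ 0.44648429 -0.29593632]
t 0.8 pos [ 0.1237 -0.5359  0.2313] q [-77.    5.   10.1  95.1   0.   90. ] F [-0.4  0.  -0.1] open 0.0853 tilt [ 0. -0. -1.] jaw yaw -77.01
-> shift [ 0.1113 -0.1613 -0.3685] roll -0.9322 (dz at tool dirs z: [-0.97 -0.22 -0.  ] )
t 0.8 pos [ 0.1237 -0.5359  0.2313] q [-77.    5.   10.1  95.1   0.   90. ] F [-0.4  0.  -0.1] open 0.0853 tilt [ 0. -0. -1.] jaw yaw -77.01
-> shift [ 0.2303 -0.1613 -0.3685] roll -0.9322 (dz at tool dirs z: [-0.97 -0.22 -0.  ] )
```

Request:
apply_moves(commands=[[0.111, -0.161, -0.369, -0.932, 1], [0.111, -0.161, -0.369, -0.932, 1], [0.111, -0.161, -0.369, -0.932, 1], [0.111, -0.161, -0.369, -0.932, 1], [0.111, -0.161, -0.369, -0.932, 1], [0.111, -0.161, -0.369, -0.932, 1], [0.111, -0.161, -0.369, -0.932, 1], [0.111, -0.161, -0.369, -0.932, 1], [0.111, -0.161, -0.369, -0.932, 1], [0.111, -0.161, -0.369, -0.932, 1], [0.111, -0.161, -0.369, -0.932, 1]])

```text
time: 1.9
ee_pos: [0.4468, -0.296, 0.1204]
tcp_rot: [-56.1, 90.0, -169.6]
wrist_force: [0.5, -0.5, -0.2]
opening: 0.0853
```

```bash
python3 - <<'E'
from mv import *
plan([.4465,-.2959,.002],66.4)
E
```

```text
t 1.9 pos [ 0.4468 -0.296   0.1204] q [-33.5   2.3  -5.   82.7  -0.   80. ] F [ 0.5 -0.5 -0.2] open 0.0853 tilt [-0. -0. -1.] jaw yaw -23.56
-> shift [ 0.1184 -0.0003 -0.    ] roll 0.0008 (dz at tool dirs z: [-0.4  -0.92  0.  ] )
```

Request:
apply_moves(commands=[[0.05, 0, 0, 0, 1], [0.09, 0, 0, 0, 1], [0.11, 0, 0, 0, 1], [0.117, 0, 0, 0, 1], [0.117, 0, 0, 0, -1], [0.117, 0, 0, 0, -1], [0.117, 0, 0, 0, -1], [0.117, 0, 0, 0, -1], [0.117, 0, 0, 0, -1], [0.117, 0, 0, 0, -1], [0.117, 0, 0, 0, -1], [0.117, 0, 0, 0, -1]], newtons=30)

```text
time: 3.1
ee_pos: [0.4474, -0.2965, 0.0047]
tcp_rot: [60.7, 89.9, -52.8]
wrist_force: [-0.4, 0.3, 6.5]
opening: 0.0253
```

Request:
apply_moves(commands=[[-0.05, 0, 0, 0, -1], [-0.1, 0, 0, 0, -1], [-0.15, 0, 0, 0, -1], [-0.195, 0, 0, 0, -1], [-0.195, 0, 0, 0, -1], [-0.195, 0, 0, 0, -1]])

```text
time: 3.7
ee_pos: [0.4477, -0.2965, 0.2006]
tcp_rot: [70.8, 89.8, -42.7]
wrist_force: [0.6, 0.4, -1.7]
opening: 0.0249
```

```bash
cat >> fit.py <<'E'
def rot(P,p):  # p: x,y,z of driver origin, heading, pitch down -> driver coords
    c,s=np.cos(p[3]),np.sin(p[3]); a,b=np.cos(p[4]),np.sin(p[4])
    X=np.array([c*a,s*a,-b]); Y=np.array([-s,c,0]); Z=np.cross(X,Y)
    return (P-p[:3])@np.c_[X,Y,Z]
def driver5(P,p):
    L=rot(P,p); m=np.max([abs(L[:,1]*np.cos(t)+L[:,2]*np.sin(t)) for t in np.arange(4)*np.pi/4],0)-.013
    q=np.c_[abs(L[:,0]+.05)-.05,m]; h=np.linalg.norm(np.maximum(q,0),axis=1)+np.minimum(q.max(1),0)
    return np.min([h,cyl(L,0,.06,.003),cyl(L,.06,.077,.007)],0)
def fit5(P,p0,hw):
    """p0 from kinematics; keep points off the fingers: |driver x - grip|>hw, near axis"""
    p=np.array(p0,float)
    for k in range(4):
        L=rot(P,p); tol=(.028,.02,.015,.012)[k]
        Q=P[(np.hypot(L[:,1],L[:,2])<.013+tol*.6)&(L[:,0]<.09)&(L[:,0]>-.11)&((L[:,0]>hw[1])|(L[:,0]<hw[0]))]
        p=least_squares(lambda v:driver5(Q,v),p,loss="soft_l1",f_scale=.0015,x_scale=[.01,.01,.01,.1,.1]).x
    return p,len(Q),np.median(abs(driver5(Q,p)))*1e3
E
cat > see.py <<'E'
from fit import *; from mv import *
def see(tag,p0,hw,only=None):
    out={}
    for c in("side","top"):
        d=cams.camera(c); W,F=cloud(d); cv2.imwrite(f"pics/{c}_{tag}.png",F); P=W.reshape(-1,3); P=P[np.isfinite(P).all(1)]; P=P[np.linalg.norm(P-p0[:3],axis=1)<.16]
        if len(P)<30: print(c,"few"); continue
        p,n,e=fit5(P,p0,hw); out[c]=p
        print(c,"origin",(p[:3]*1e3).round(1),"head",np.degrees(p[3]).round(2),"pitch",np.degrees(p[4]).round(2),n,e.round(2))
    return out
E
python3 - <<'E'
from see import *
p,R,o=pose(); plan(p)
h=np.radians(66.4); o0=np.array([*(p[:2]+.045*np.array([np.cos(h),np.sin(h)])),p[2]+.009])
print("expected origin",(o0*1e3).round(1)); see("lift",[*o0,h,0],(-.07,-.02))
E
```

```text
t 3.7 pos [ 0.4477 -0.2965  0.2006] q [-33.5   2.4   4.   91.3  -0.   80. ] F [ 0.6  0.4 -1.7] open 0.0249 tilt [ 0.003 -0.003 -1.   ] jaw yaw -23.54
-> shift [0. 0. 0.] roll 0 (dz at tool dirs z: [-0.4  -0.92  0.  ] )
expected origin [ 465.7 -255.3  209.6]
side origin [ 464.5 -253.1  206.3] head 66.09 pitch 0.33 272 0.89
top origin [ 466.2 -254.9  207. ] head 65.49 pitch -0.41 281 0.79
```

```bash
python3 - <<'E'
from mv import *
plan([.5309,-.0238,.165],79)
E
```

```text
t 3.8 pos [ 0.4468 -0.2959  0.1981] q [-33.5   2.5   3.8  91.3  -0.   80. ] F [ 0.5  0.6 -1.9] open 0.0257 tilt [-0.001 -0.    -1.   ] jaw yaw -23.55
-> shift [ 0.033  -0.0316 -0.2831] roll -0.219 (dz at tool dirs z: [-0.4  -0.92  0.  ] )
```

Request:
apply_moves(commands=[[0, -0.008, -0.07, -0.06, -1], [0.0, -0.016, -0.14, -0.12, -1], [0.0, -0.024, -0.21, -0.18, -1], [0.0, -0.0316, -0.283, -0.219, -1], [0.0, -0.0316, -0.283, -0.219, -1], [0.0, -0.0316, -0.283, -0.219, -1], [0.0, -0.0316, -0.283, -0.219, -1], [0.02, -0.0316, -0.283, -0.219, -1], [0.033, -0.0316, -0.283, -0.219, -1], [0.033, -0.0316, -0.283, -0.219, -1], [0.033, -0.0316, -0.283, -0.219, -1]])

```text
time: 4.9
ee_pos: [0.5304, -0.0244, 0.1645]
tcp_rot: [-72.0, 89.9, -173.0]
wrist_force: [0.5, 1.3, -1.5]
opening: 0.0252
```

```bash
python3 - <<'E'
from see import *
p,R,o=pose(); plan(p,79)
h=np.radians(79); o0=np.array([*(p[:2]+.045*np.array([np.cos(h),np.sin(h)])),p[2]+.008])
print("expected origin",(o0*1e3).round(1)); see("rest1",[*o0,h,0],(-.07,-.02))
a=[cv2.imread(f"pics/{c}_rest1.png") for c in("side","top")]
cv2.imwrite("pics/rest1.png",np.hstack([cv2.resize(a[0][120:280,190:360],(400,376)),cv2.resize(a[1][130:260,220:360],(400,376))]))
E
```

```text
t 4.9 pos [ 0.5304 -0.0244  0.1645] q [-2.6  1.6 -0.8 87.7 -0.  98.4] F [ 0.5  1.3 -1.5] open 0.0252 tilt [-0.002 -0.    -1.   ] jaw yaw -11.05
-> shift [0. 0. 0.] roll -0.0008 (dz at tool dirs z: [-0.19 -0.98  0.  ] )
expected origin [538.9  19.7 172.5]
side origin [536.2  20.8 170.1] head 78.47 pitch -0.19 299 0.94
top origin [540.8  20.2 172.8] head 78.95 pitch -0.58 89 0.76
```

View pics/rest1.png

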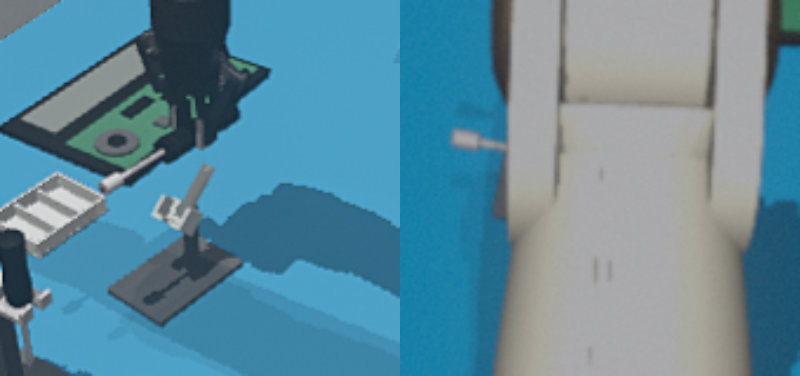

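The picture shows the level driver held above the rest, and the fit agrees with kinematics to within 0.2 mm sideways. Next I lower it so the upper end of the rail pitches the driver tip down in the grip.

Request:
apply_moves(commands=[[0.03, 0, 0, 0, -1], [0.034, 0, 0, 0, -1], [0.036, 0, 0, 0, -1], [0.038, 0, 0, 0, -1], [0.04, 0, 0, 0, -1], [0.042, 0, 0, 0, -1], [0.042, 0, 0, 0, -1]], newtons=20)

```text
time: 5.7
ee_pos: [0.5317, -0.0239, 0.1264]
tcp_rot: [108.3, 89.8, 7.3]
wrist_force: [-3.5, 3.4, 11.8]
opening: 0.0254
```

```bash
python3 - <<'E'
from see import *
p,R,o=pose(); plan(p,79)
h=np.radians(79); o0=np.array([*(p[:2]+.045*np.array([np.cos(h),np.sin(h)])),p[2]+.003])
see("rest2",[*o0,h,.15],(-.07,-.02))
E
```

```text
t 5.7 pos [ 0.5317 -0.0239  0.1264] q [-2.6  1.5 -5.1 83.2  0.  98.4] F [-3.5  3.4 11.8] open 0.0254 tilt [ 0.003  0.    -1.   ] jaw yaw -11.03
-> shift [0. 0. 0.] roll -0.0005 (dz at tool dirs z: [-0.19 -0.98 -0.  ] )
side origin [537.   21.4 130.6] head 78.51 pitch 2.82 277 0.9
top origin [540.7  20.2 133.7] head 78.22 pitch 3.02 78 1.07
```

Request:
apply_moves(commands=[[0.005, 0, 0, 0, -1], [0.006, 0, 0, 0, -1], [0.007, 0, 0, 0, -1], [0.008, 0, 0, 0, -1], [0.009, 0, 0, 0, -1], [0.01, 0, 0, 0, -1], [0.011, 0, 0, 0, -1], [0.012, 0, 0, 0, -1]])

```text
time: 6.6
ee_pos: [0.5324, -0.0221, 0.1181]
tcp_rot: [128.9, 89.5, 27.9]
wrist_force: [-7.7, 12.0, 18.8]
opening: 0.0252
```

```bash
python3 - <<'E'
from see import *
p,R,o=pose(); plan(p,79)
h=np.radians(79); o0=np.array([*(p[:2]+.045*np.array([np.cos(h),np.sin(h)])),p[2]-.005])
see("rest3",[*o0,h,.3],(-.07,-.02))
E
```

```text
t 6.6 pos [ 0.5324 -0.0221  0.1181] q [-2.5  1.5 -6.1 82.   0.2 98.4] F [-7.7 12.  18.8] open 0.0252 tilt [ 0.007  0.004 -1.   ] jaw yaw -10.95
-> shift [0. 0. 0.] roll 0.0008 (dz at tool dirs z: [-0.19 -0.98 -0.01] )
side origin [537.8  21.3 113.1] head 78.42 pitch 17.68 236 0.72
top origin [541.6  20.7 117.1] head 78.69 pitch 19.4 72 0.5
```

Request:
apply_moves(commands=[[0.005, 0, 0, 0, -1], [0.006, 0, 0, 0, -1], [0.007, 0, 0, 0, -1], [0.008, 0, 0, 0, -1], [0.009, 0, 0, 0, -1], [0.01, 0, 0, 0, -1], [0.011, 0, 0, 0, -1], [0.012, 0, 0, 0, -1]])

```text
time: 7.5
ee_pos: [0.5332, -0.0207, 0.1097]
tcp_rot: [131.2, 89.3, 30.3]
wrist_force: [-7.7, 10.4, 19.5]
opening: 0.0251
```

```bash
python3 - <<'E'
from see import *
p,R,o=pose(); plan(p,79)
h=np.radians(79); o0=np.array([*(p[:2]+.042*np.array([np.cos(h),np.sin(h)])),p[2]-.012])
see("rest4",[*o0,h,.5],(-.07,-.02))
E
```

```text
t 7.5 pos [ 0.5332 -0.0207  0.1097] q [-2.4  1.4 -7.1 80.9  0.4 98.5] F [-7.7 10.4 19.5] open 0.0251 tilt [ 0.011  0.006 -1.   ] jaw yaw -10.9
-> shift [0. 0. 0.] roll 0.0018 (dz at tool dirs z: [-0.19 -0.98 -0.01] )
side origin [537.1  20.9  92.8] head 77.17 pitch 32.47 243 1.51
top origin [541.1  12.3  77.6] head 78.9 pitch 9.8 52 1.17
```

Request:
apply_moves(commands=[[-0.004, 0, 0.002, 0, -1], [-0.006, -0.0025, 0.004, 0, -1], [-0.006, -0.0025, 0.004, 0, -1], [-0.006, -0.0025, 0.004, 0, -1]])

```text
time: 8.0
ee_pos: [0.5297, -0.0244, 0.1153]
tcp_rot: [131.4, 89.3, 30.5]
wrist_force: [-0.9, 0.1, -1.9]
opening: 0.0254
```

```bash
python3 - <<'E'
from see import *
p,R,o=pose(); 
h=np.radians(79); o0=np.array([*(p[:2]+.042*np.array([np.cos(h),np.sin(h)])),p[2]-.012])
see("rest5",[*o0,h,.55],(-.07,-.02))
G=lambda x,z:plan([.5373+x*.1908,.0124+x*.9816,z],79)
G(-.037,p[2])
a=cv2.imread("pics/side_rest5.png"); cv2.imwrite("pics/rest5.png",cv2.resize(a[160:270,210:330],(720,660),interpolation=cv2.INTER_CUBIC)[:600])
E
```

```text
side origin [535.9  23.4  94.8] head 80.67 pitch 31.14 224 1.9
top origin [538.9  12.2 106.6] head 79.56 pitch 34.2 58 0.59
t 8.1 pos [ 0.5297 -0.0242  0.1151] q [-2.8  1.  -6.9 81.5  0.4 98.1] F [-0.2 -0.3 -1.7] open 0.025 tilt [ 0.01   0.006 -1.   ] jaw yaw -10.91
-> shift [-0.0002  0.0005 -0.0004] roll 0.0016 (dz at tool dirs z: [-0.19 -0.98 -0.01] )
```

View pics/rest5.png

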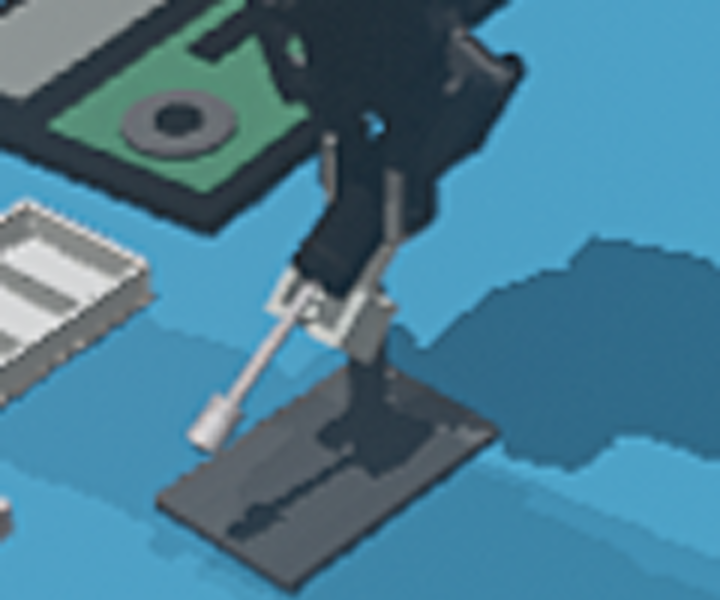

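Request:
apply_moves(commands=[[0.004, 0, 0, 0, -1], [0.006, 0, 0, 0, -1], [0.008, 0, 0, 0, -1], [0.01, 0, 0, 0, -1], [0.012, 0, 0, 0, -1], [0.014, 0, 0, 0, -1], [0.016, 0, 0, 0, -1], [0.018, 0, 0, 0, -1]])

```text
time: 8.9
ee_pos: [0.5336, -0.0223, 0.1048]
tcp_rot: [124.1, 88.6, 23.3]
wrist_force: [-9.9, 14.7, 62.0]
opening: 0.0252
```

```bash
python3 - <<'E'
from see import *
p,R,o=pose(); 
h=np.radians(79); o0=np.array([*(p[:2]+.038*np.array([np.cos(h),np.sin(h)])),p[2]-.015])
see("rest6",[*o0,h,.7],(-.07,-.02))
G=lambda x,z:plan([.5373+x*.1908,.0124+x*.9816,z],79)
G(-.037,p[2])
E
```

```text
side origin [538.3  19.5  79.3] head 80.84 pitch 49.46 289 3.1
top origin [533.3  12.8  88.1] head 70.79 pitch 37.26 30 1.21
t 9.0 pos [ 0.5335 -0.0222  0.1048] q [-2.7  0.9 -8.2 79.6  0.6 98.1] F [-6.8 12.2 47.8] open 0.0253 tilt [ 0.023  0.01  -1.   ] jaw yaw -10.81
-> shift [-0.0001 -0.0029  0.0023] roll 0.0033 (dz at tool dirs z: [-0.19 -0.98 -0.01] )
```

Request:
apply_moves(commands=[[-0.006, -0.002, 0.002, 0, -1], [-0.006, -0.003, 0.002, 0, -1], [-0.006, -0.003, 0.002, 0, -1]])

```text
time: 9.3
ee_pos: [0.5297, -0.0238, 0.1099]
tcp_rot: [124.5, 88.6, 23.7]
wrist_force: [-0.3, -0.0, -2.0]
opening: 0.0255
```

```bash
python3 - <<'E'
from see import *
p,R,o=pose(); 
h=np.radians(79); o0=np.array([*(p[:2]+.038*np.array([np.cos(h),np.sin(h)])),p[2]-.015])
see("rest7",[*o0,h,.7],(-.07,-.02))
G=lambda x,z:plan([.5373+x*.1908,.0124+x*.9816,z],79)
G(-.037,p[2])
a=cv2.imread("pics/side_rest7.png"); cv2.imwrite("pics/rest7.png",cv2.resize(a[170:250,220:310],(720,640),interpolation=cv2.INTER_CUBIC)[:600])
E
```

```text
side origin [535.2  17.8  83.1] head 81.48 pitch 43.66 266 2.16
top origin [508.6  16.8  85.9] head 49.34 pitch 28.49 32 1.13
t 9.4 pos [ 0.5294 -0.0238  0.1092] q [-2.9  0.4 -8.2 80.3  0.6 97.9] F [-0.5 -0.1 -1.4] open 0.025 tilt [ 0.021  0.01  -1.   ] jaw yaw -10.82
-> shift [-0.0007  0.0009 -0.0001] roll 0.0031 (dz at tool dirs z: [-0.19 -0.98 -0.01] )
```

View pics/rest7.png

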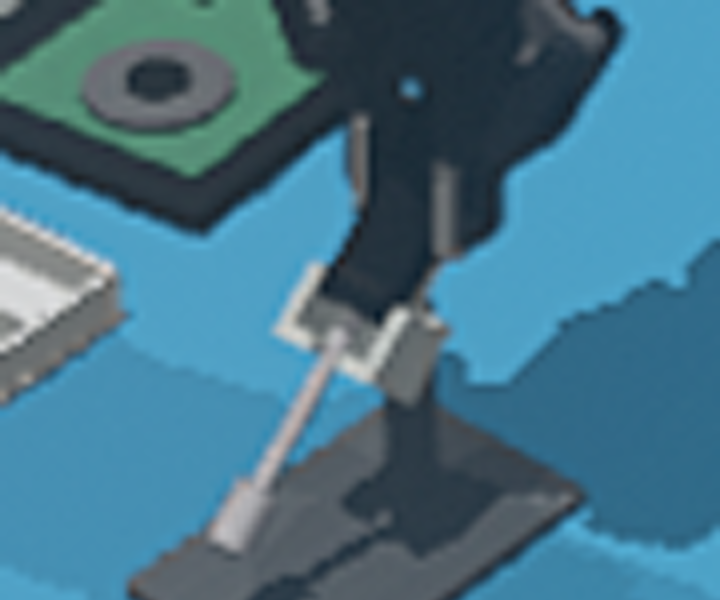

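```bash
cat >> see.py <<'E'
RP=[.5373,.0124,np.radians(79),-.004]
def tipfit(tag,hx=.95,save=True,seat=(.5373,.0124,.085),head=79,lat=0.,ang0=45,mask=rest,MP=RP):
    """side camera, shank and holder only, in plane of given heading; returns origin u,n rel. seat along 45 slope, pitch"""
    d=cams.camera("side"); W,F=cloud(d); cv2.imwrite(f"pics/side_{tag}.png",F)
    P=W.reshape(-1,3)+[.0026,-.0012,.0023]; g=F.reshape(-1,3).astype(float)
    ok=np.isfinite(P).all(1)&(P[:,2]>.015); P=P[ok]; g=g[ok]
    P=P[np.linalg.norm(P-np.array(seat),axis=1)<.13]
    c,s=np.cos(np.radians(head)),np.sin(np.radians(head))
    def pp(v): return [seat[0]+v[0]*c-v[3]*s,seat[1]+v[0]*s+v[3]*c,seat[2]+v[1],np.radians(head),v[2]]
    best=None
    for x0 in(-.012,-.004,.004,.012):
        v=np.array([x0,0.003,np.radians(ang0),lat])
        for k in range(4):
            L=rot(P,pp(v)); m=(np.hypot(L[:,1],L[:,2])<(.02,.015,.012,.012)[k])&(L[:,0]>.012)&(L[:,0]<.095)&(abs(mask(P,MP))>.005)
            Q=P[m]
            if len(Q)<15: break
            v=least_squares(lambda w:np.append(driver5(Q,pp(w)),[(w[3]-lat)*2]),v,loss="soft_l1",f_scale=.0015,x_scale=[.01,.01,.1,.01]).x
        e=np.mean(abs(driver5(Q,pp(v)))) if len(Q)>=15 else 1
        if best is None or e<best[0]: best=(e,v,len(Q))
    e,v,n=best; a=.5**.5
    print(tag,"n",n,"err mm",round(e*1e3,2),"x,z rel seat mm",(v[:2]*1e3).round(1),"u,n",((v[0]-v[1])*a*1e3).round(1),((v[0]+v[1])*a*1e3).round(1),"pitch",np.degrees(v[2]).round(1),"lat",(v[3]*1e3).round(1))
E
python3 - <<'E'
from see import *
tipfit("tf1")
p,R,o=pose(); d=p[:2]-RP[:2]; print("TCP x,lat",d@[.1908,.9816],d@[-.9816,.1908],p[2])
E
```

```text
tf1 n 91 err mm 1.1 x,z rel seat mm [-4.9  6.7] u,n -8.2 1.2 pitch 42.6 lat 0.3
TCP x,lat -0.03705800438438733 0.0007773272576798477 0.10925435645529849
```

Request:
apply_moves(commands=[[0.004, 0.0005, -0.002, 0, -1], [0.006, 0.0005, -0.004, 0, -1], [0.007, 0.0005, -0.005, 0, -1], [0.008, 0.0005, -0.006, 0, -1], [0.009, 0.0005, -0.007, 0, -1], [0.009, 0.0005, -0.007, 0, -1]])

```text
time: 10.05
ee_pos: [0.5316, -0.0168, 0.1004]
tcp_rot: [125.6, 88.7, 24.8]
wrist_force: [0.7, 1.8, 5.3]
opening: 0.0251
```

```bash
python3 - <<'E'
from see import *
tipfit("tf2")
p,R,o=pose(); d=p[:2]-RP[:2]; print("TCP x,lat",d@[.1908,.9816],d@[-.9816,.1908],p[2],o["wrist_force"].round(1),o["opening"],R[:,0].round(3))
E
```

```text
tf2 n 97 err mm 1.13 x,z rel seat mm [ 4.  -0.4] u,n 3.1 2.6 pitch 44.9 lat -0.4
TCP x,lat -0.02978948990096246 -5.091937892957445e-05 0.1004275563268816 [1.4 1.8 5.1] 0.02498275508938323 [ 0.021  0.01  -1.   ]
```

Request:
apply_moves(commands=[[0.001, 0, -0.001, 0, -1], [0.002, 0, -0.002, 0, -1], [0.003, 0, -0.003, 0, -1], [0.004, 0, -0.004, 0, -1], [0.004, 0, -0.004, 0, -1]])

```text
time: 10.6
ee_pos: [0.5319, -0.0167, 0.1002]
tcp_rot: [105.0, 88.7, 4.1]
wrist_force: [-16.7, -23.0, 35.3]
opening: 0.0251
```

```bash
python3 - <<'E'
from see import *
tipfit("tf3")
p,R,o=pose(); d=p[:2]-RP[:2]; print("TCP x,lat",d@[.1908,.9816],d@[-.9816,.1908],p[2],o["wrist_force"].round(1),o["opening"],R[:,0].round(3))
a=cv2.imread("pics/side_tf3.png"); cv2.imwrite("pics/rest8.png",cv2.resize(a[170:250,220:310],(720,640),interpolation=cv2.INTER_CUBIC)[:600])
E
```

```text
tf3 n 95 err mm 1.12 x,z rel seat mm [6.  2.3] u,n 2.6 5.9 pitch 48.2 lat -0.1
TCP x,lat -0.029597621293095424 -0.0002455122767943008 0.10023752386986112 [-15.7 -21.8  36.6] 0.0249245901910313 [ 0.023  0.002 -1.   ]
```

View pics/rest8.png

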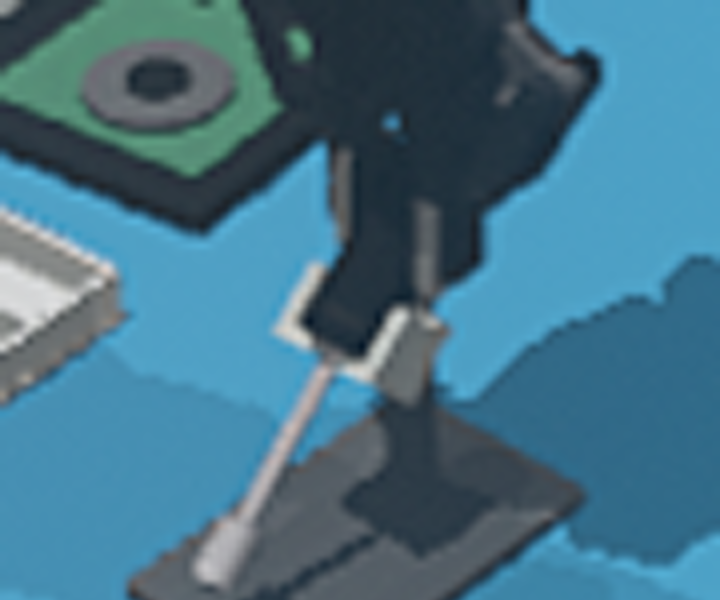

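The driver is home: its front sits against the plate at (340, 350) in the crop, and there is a firm reaction force up the slope. I'll relax the force and let go.

Request:
apply_moves(commands=[[0.0, 0, 0, 0, -1], [0.0, 0, 0, 0, 0.4], [0, 0, 0, 0, 0.4], [0, 0, 0, 0, 0.4], [0, 0, 0, 0, 0.4], [0, 0, 0, 0, 0.4]])

```text
time: 11.25
ee_pos: [0.5318, -0.0166, 0.0998]
tcp_rot: [105.6, 88.7, 4.7]
wrist_force: [0.1, -0.2, -0.1]
opening: 0.0595
```

```bash
python3 - <<'E'
from see import *
tipfit("tf4")
p,R,o=pose(); d=p[:2]-RP[:2]; print("TCP x,lat",d@[.1908,.9816],d@[-.9816,.1908],p[2],o["wrist_force"].round(1),o["opening"],R[:,0].round(3),o["q"].round(1))
plan([RP[0],RP[1],.23],79)
E
```

```text
tf4 n 98 err mm 1.01 x,z rel seat mm [ 2.1 -1.4] u,n 2.5 0.5 pitch 45.1 lat -0.3
TCP x,lat -0.029454006900994745 -0.00015085952762935933 0.09994386762346413 [-0.2  0.4  0.1] 0.05971618246640015 [ 0.022  0.002 -1.   ] [-1.9  0.7 -8.9 79.1  0.1 99.1]
t 11.3 pos [ 0.5318 -0.0165  0.0999] q [-1.9  0.7 -8.9 79.1  0.1 99.1] F [-0.2  0.4  0.1] open 0.0597 tilt [ 0.022  0.002 -1.   ] jaw yaw -10.95
-> shift [-0.1298  0.0027 -0.0302] roll 0.0009 (dz at tool dirs z: [-0.19 -0.98 -0.01] )
```

Request:
apply_moves(commands=[[-0.04, 0, 0, 0, 0.4], [-0.085, 0.001, 0, 0, 0.4], [-0.13, 0.003, 0.01, -0.15, 0.4], [-0.13, 0.003, 0.016, -0.45, 0.4], [-0.13, 0.003, 0.016, -0.75, 0.4], [-0.13, 0.003, 0.016, -1.05, 0.4], [-0.13, 0.003, 0.016, -1.35, 0.4], [-0.13, 0.003, 0.016, -1.65, 0.4], [-0.13, 0.003, 0.016, -1.95, 0.4], [-0.13, 0.003, 0.016, -2.25, 0.4], [-0.13, 0.003, 0.016, -2.55, 0.4], [-0.13, 0.003, 0.016, -2.85, 0.4]])

```text
time: 12.5
ee_pos: [0.5289, -0.033, 0.2298]
tcp_rot: [19.5, 88.7, 4.9]
wrist_force: [-0.1, 0.1, 0.4]
opening: 0.06
```

```bash
python3 - <<'E'
from see import *
x=-.046; plan([RP[0]+.1908*x,RP[1]+.9816*x,.23],79); tipfit("tf5")
E
```

```text
t 12.5 pos [ 0.5289 -0.033   0.2298] q [-3.7  0.9  5.6 93.5  0.2 11. ] F [-0.1  0.1  0.4] open 0.06 tilt [ 0.022  0.002 -1.   ] jaw yaw 75.36
-> shift [-0.0002  0.0002 -0.0004] roll 1.5073 (dz at tool dirs z: [ 0.97 -0.25  0.02] )
tf5 n 99 err mm 1.04 x,z rel seat mm [3.2 0.2] u,n 2.1 2.3 pitch 46.7 lat -0.7
```

Request:
apply_moves(commands=[[0, 0, 0, -0.3, 0.4], [0, 0, 0, -0.6, 0.4], [0, 0, 0, -0.9, 0.4], [0, 0, 0, -1.2, 0.4], [0, 0, 0, -1.5, 0.4], [0, 0, 0, -1.634, 0.4], [0, 0, 0, -1.634, 0.4], [0, 0, 0, -1.634, 0.4], [0, 0, 0, -1.634, 0.4], [0, 0, 0, -1.634, 0.4], [0, 0, 0, -1.634, 0.4], [0, 0, 0, -1.634, 0.4]])

```text
time: 13.75
ee_pos: [0.5289, -0.033, 0.2297]
tcp_rot: [-74.5, 88.7, 5.0]
wrist_force: [0.4, -0.2, 0.3]
opening: 0.0596
```

```bash
python3 - <<'E'
from see import *
x=-.046; plan([RP[0]+.1908*x,RP[1]+.9816*x,.116],79)
E
```

```text
t 13.75 pos [ 0.5289 -0.033   0.2297] q [ -3.7   0.9   5.6  93.5   0.2 -83.2] F [ 0.4 -0.2  0.3] open 0.0596 tilt [ 0.022  0.002 -1.   ] jaw yaw 169.49
-> shift [ 0.1137  0.0028 -0.0005] roll 0.0085 (dz at tool dirs z: [0.18 0.98 0.01] )
```

Request:
apply_moves(commands=[[0.05, 0.001, 0, 0.0085, 0.4], [0.09, 0.002, 0, 0.0085, 0.4], [0.107, 0.0028, 0, 0.0085, 0.4], [0.1137, 0.0028, 0, 0.0085, 0.4], [0.1137, 0.0028, 0, 0.0085, -1], [0.1137, 0.0028, 0, 0.0085, -1], [0.1137, 0.0028, 0, 0.0085, -1], [0.1137, 0.0028, 0, 0.0085, -1], [0.1137, 0.0028, 0, 0.0085, -1], [0.1137, 0.0028, 0, 0.0085, -1], [0.1137, 0.0028, 0, 0.0085, -1]], newtons=30)

```text
time: 14.85
ee_pos: [0.5293, -0.0323, 0.1177]
tcp_rot: [-75.1, 88.6, 3.9]
wrist_force: [-1.9, 0.1, 5.9]
opening: 0.0256
```

```bash
python3 - <<'E'
from see import *
tipfit("tf6")
x=-.046; plan([RP[0]+.1908*x,RP[1]+.9816*x,.27],79)
E
```

```text
tf6 n 98 err mm 1.06 x,z rel seat mm [ 3.4 -0.3] u,n 2.7 2.2 pitch 46.1 lat -0.7
t 14.9 pos [ 0.5294 -0.0323  0.1177] q [ -3.6   0.1  -7.5  81.    0.2 -82.6] F [-2.7  0.1  6.2] open 0.0252 tilt [ 0.025  0.002 -1.   ] jaw yaw 168.97
-> shift [-0.1523 -0.0029  0.0004] roll -0.0006 (dz at tool dirs z: [0.19 0.98 0.01] )
```

Request:
apply_moves(commands=[[-0.03, 0, 0, 0, -1], [-0.07, -0.001, 0, 0, -1], [-0.12, -0.002, 0, 0, -1], [-0.17, -0.004, 0, 0, -1], [-0.21, -0.005, 0, 0, -1], [-0.21, -0.005, -0.02, 0, -1], [-0.21, -0.005, -0.02, 0, -1]])

```text
time: 15.6
ee_pos: [0.5257, -0.0545, 0.3294]
tcp_rot: [-77.1, 88.4, 1.7]
wrist_force: [-0.1, 0.5, -1.8]
opening: 0.0252
```

```bash
python3 - <<'E'
from see import *
plan([.385,.05,.33],11.7); plan([.3853,.3591,.33],11.7)
p,R,o=pose(); h=np.radians(79); see("l2",[*(p[:2]+.046*np.array([np.cos(h),np.sin(h)])),p[2]+.013-.046,h,.785],(-.09,-.04))
E
```

```text
t 15.6 pos [ 0.5257 -0.0545  0.3294] q [ -6.    3.9  20.1 104.6   0.2 -84.9] F [-0.1  0.5 -1.8] open 0.0252 tilt [ 0.028  0.001 -1.   ] jaw yaw 168.88
-> shift [-0.0044  0.1581  0.0754] roll 1.1725 (dz at tool dirs z: [0.19 0.98 0.01] )
t 15.6 pos [ 0.5257 -0.0545  0.3294] q [ -6.    3.9  20.1 104.6   0.2 -84.9] F [-0.1  0.5 -1.8] open 0.0252 tilt [ 0.028  0.001 -1.   ] jaw yaw 168.88
-> shift [-0.0042  0.2174  0.3787] roll 1.1725 (dz at tool dirs z: [0.19 0.98 0.01] )
side origin [532.5  -7.6 293.5] head 78.98 pitch 45.48 390 0.9
top origin [536.5  -8.7 295.1] head 78.9 pitch 44.89 100 0.53
```

Request:
apply_moves(commands=[[-0.004, 0.05, 0.02, 0.15, -1], [-0.004, 0.1, 0.05, 0.3, -1], [-0.004, 0.15, 0.075, 0.45, -1], [-0.004, 0.158, 0.1, 0.6, -1], [-0.004, 0.165, 0.14, 0.75, -1], [-0.004, 0.17, 0.17, 0.9, -1], [-0.004, 0.18, 0.2, 1.05, -1], [-0.004, 0.19, 0.24, 1.172, -1], [-0.004, 0.2, 0.28, 1.172, -1], [-0.004, 0.21, 0.33, 1.172, -1], [-0.004, 0.2174, 0.3787, 1.172, -1], [-0.004, 0.2174, 0.3787, 1.172, -1]])

```text
time: 16.9
ee_pos: [0.3839, 0.3652, 0.325]
tcp_rot: [-13.3, 88.8, -1.3]
wrist_force: [1.0, -0.5, -1.4]
opening: 0.0253
```

```bash
python3 - <<'E'
from see import *
plan([.3853,.3591,.203],11.7)
E
```

```text
t 16.9 pos [0.3839 0.3652 0.325 ] q [ 44.    4.7  20.4 104.9  -0.8  32. ] F [ 1.  -0.5 -1.4] open 0.0253 tilt [ 0.02 -0.   -1.  ] jaw yaw 101.99
-> shift [ 0.122  -0.0057 -0.0023] roll 0.0051 (dz at tool dirs z: [0.98 0.21 0.02] )
```

```bash
cat >> mv.py <<'E'
HK=np.array([.5003,.3707]); HX=np.array([.9792,.2028]); HY=np.array([-.2028,.9792])
def hk(x,y,z): plan([*(HK+x*HX+y*HY),z],11.7)
def hpos():
    p,R,o=pose(); d=p[:2]-HK; print("hook x,y,z mm",(d@HX*1e3).round(1),(d@HY*1e3).round(1),(p[2]*1e3).round(1))
E
python3 - <<'E'
from mv import *
hk(-.150,.012,.30); hk(-.150,.012,.197)
E
```

```text
t 16.9 pos [0.3839 0.3652 0.325 ] q [ 44.    4.7  20.4 104.9  -0.8  32. ] F [ 1.  -0.5 -1.4] open 0.0253 tilt [ 0.02 -0.   -1.  ] jaw yaw 101.99
-> shift [ 0.0243 -0.0059 -0.0354] roll 0.0051 (dz at tool dirs z: [0.98 0.21 0.02] )
t 16.9 pos [0.3839 0.3652 0.325 ] q [ 44.    4.7  20.4 104.9  -0.8  32. ] F [ 1.  -0.5 -1.4] open 0.0253 tilt [ 0.02 -0.   -1.  ] jaw yaw 101.99
-> shift [ 0.1273 -0.0054 -0.0374] roll 0.0051 (dz at tool dirs z: [0.98 0.21 0.02] )
```

Request:
apply_moves(commands=[[0.0, -0.0055, -0.036, 0.005, -1], [0.03, -0.0055, -0.037, 0.005, -1], [0.07, -0.0055, -0.037, 0.005, -1], [0.11, -0.0055, -0.037, 0.005, -1], [0.127, -0.0055, -0.037, 0.005, -1], [0.127, -0.0055, -0.037, 0.005, -1], [0.127, -0.0055, -0.037, 0.005, -1]])

```text
time: 17.6
ee_pos: [0.3511, 0.3519, 0.1978]
tcp_rot: [-13.3, 88.9, -1.6]
wrist_force: [-0.4, 0.6, -1.3]
opening: 0.0255
```

```bash
python3 - <<'E'
from see import *
hpos(); p,R,o=pose(); h=np.radians(11.8); see("h1",[*(p[:2]+.046*np.array([np.cos(h),np.sin(h)])),p[2]+.012-.046,h,.785],(-.09,-.04))
hk(-.022,.012,.203)
a=[cv2.imread(f"pics/{c}_h1.png") for c in("side","top")]
cv2.imwrite("pics/h1.png",np.hstack([cv2.resize(a[0][200:400,120:320],(400,400)),cv2.resize(a[1][150:300,90:240],(400,400))]))
E
```

```text
hook x,y,z mm -149.9 11.8 197.8
side origin [393.6 362.7 165.1] head 12.44 pitch 44.64 631 0.62
top origin [396.3 362.  167.5] head 11.4 pitch 43.94 347 0.62
t 17.7 pos [0.3516 0.3524 0.1989] q [45.5 -3.6 -2.2 90.5 -0.8 33.8] F [ 0.6  0.8 -1.6] open 0.0253 tilt [ 0.021  0.001 -1.   ] jaw yaw 101.7
-> shift [-0.0014 -0.0003  0.1273] roll 0.0001 (dz at tool dirs z: [0.98 0.2  0.02] )
```

View pics/h1.png

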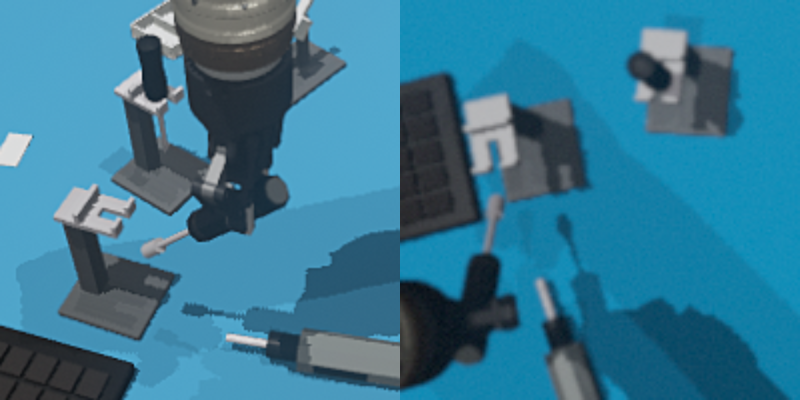

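The crop shows the driver at about 45° in front of the left prong (top crop: tip (495, 205), prong end (475, 165)). Next I push the shank against the prong end to swing it upright.

Request:
apply_moves(commands=[[0, 0, 0.03, 0, -1], [0, 0, 0.04, 0, -1], [0, 0, 0.047, 0, -1], [0, 0, 0.054, 0, -1], [0, 0, 0.061, 0, -1], [0, 0, 0.068, 0, -1], [-0.001, 0, 0.075, 0, -1], [-0.001, 0, 0.082, 0, -1], [-0.001, 0, 0.089, 0, -1], [-0.001, 0, 0.096, 0, -1], [-0.001, 0, 0.1, 0, -1]])

```text
time: 18.8
ee_pos: [0.4501, 0.3728, 0.2019]
tcp_rot: [-8.9, 88.8, 2.8]
wrist_force: [-4.4, -0.8, -0.2]
opening: 0.0254
```

```bash
python3 - <<'E'
from see import *
hpos(); p,R,o=pose(); h=np.radians(11.8); see("h2",[*(p[:2]+.025*np.array([np.cos(h),np.sin(h)])),p[2]+.012-.061,h,1.2],(-.09,-.04))
hk(-.021,.012,.203)
E
```

```text
hook x,y,z mm -48.7 12.2 201.9
side origin [474.3 380.6 158.6] head 10.47 pitch 58.95 694 3.98
top origin [487.6 366.2 168. ] head 7.94 pitch 58.58 320 8.53
t 18.9 pos [0.4502 0.3728 0.2017] q [40.   8.2 10.3 91.1 -0.8 28.3] F [-1.1  0.1 -3.1] open 0.0253 tilt [ 0.022  0.001 -1.   ] jaw yaw 101.68
-> shift [-0.0008 -0.0002  0.0277] roll -0.0003 (dz at tool dirs z: [0.98 0.2  0.02] )
```

Request:
apply_moves(commands=[[-0.001, 0, 0.006, 0, -1], [-0.001, 0, 0.012, 0, -1], [-0.001, 0, 0.018, 0, -1], [-0.001, 0, 0.024, 0, -1], [-0.001, 0, 0.028, 0, -1], [-0.001, 0, 0.028, 0, -1]])

```text
time: 19.5
ee_pos: [0.4782, 0.3786, 0.2031]
tcp_rot: [-9.2, 88.7, 2.4]
wrist_force: [-2.6, -0.3, -0.2]
opening: 0.0253
```

Request:
apply_moves(commands=[[0, 0, -0.015, 0, -1], [-0.005, 0, -0.03, 0, -1], [-0.01, 0, -0.03, 0, -1], [-0.01, 0, -0.03, 0, -1]])

```text
time: 19.9
ee_pos: [0.4494, 0.3729, 0.2136]
tcp_rot: [-6.3, 88.6, 5.4]
wrist_force: [-0.8, -0.6, -2.1]
opening: 0.0256
```

```bash
cat >> see.py <<'E'
HP=[.5003,.3707,np.radians(11.7),.0095,.0192]
def vfit(tag,p0,hw=(-.09,-.045)):
    """upright driver, both cameras (bias corrected), hook points masked; prints origin in hook frame"""
    for c,b in(("side",[.0026,-.0014,.0023]),("top",[-.0005,.0002,.0002])):
        d=cams.camera(c); W,F=cloud(d); cv2.imwrite(f"pics/{c}_{tag}.png",F); P=W.reshape(-1,3)+b; P=P[np.isfinite(P).all(1)]
        P=P[(np.linalg.norm(P-p0[:3],axis=1)<.15)&(P[:,2]>.02)]; P=P[abs(hook(P,HP))>.005]
        try: p,n,e=fit5(P,p0,hw)
        except Exception as ex: print(c,"fail",ex); continue
        q=p[:2]-HK; X=np.array([np.cos(p[3])*np.cos(p[4]),np.sin(p[3])*np.cos(p[4]),-np.sin(p[4])])
        print(c,"hook x,y,z",(q@HX*1e3).round(1),(q@HY*1e3).round(1),(p[2]*1e3).round(1),"axis dir in hook",(X[:2]@HX).round(3),(X[:2]@HY).round(3),n,e.round(2))
E
python3 - <<'E'
from see import *
hpos(); p,R,o=pose(); plan(p,11.7); vfit("h3",[p[0],p[1],p[2]+.012-.065,np.radians(11.8),1.5])
a=[cv2.imread(f"pics/{c}_h3.png") for c in("side","top")]
cv2.imwrite("pics/h3.png",np.hstack([cv2.resize(a[0][220:370,120:270],(400,400)),cv2.resize(a[1][150:270,90:210],(400,400))]))
E
```

```text
hook x,y,z mm -49.4 12.5 213.6
t 19.9 pos [0.4494 0.3729 0.2136] q [40.1  8.2 11.6 92.3 -0.8 28.4] F [-0.8 -0.6 -2.1] open 0.0256 tilt [ 0.024  0.002 -1.   ] jaw yaw 101.67
-> shift [0. 0. 0.] roll -0.0005 (dz at tool dirs z: [0.98 0.2  0.02] )
side hook x,y,z -53.1 12.3 166.2 axis dir in hook 0.059 0.0 643 0.66
top hook x,y,z -53.1 10.4 166.1 axis dir in hook 0.046 0.06 186 1.86
```

View pics/h3.png

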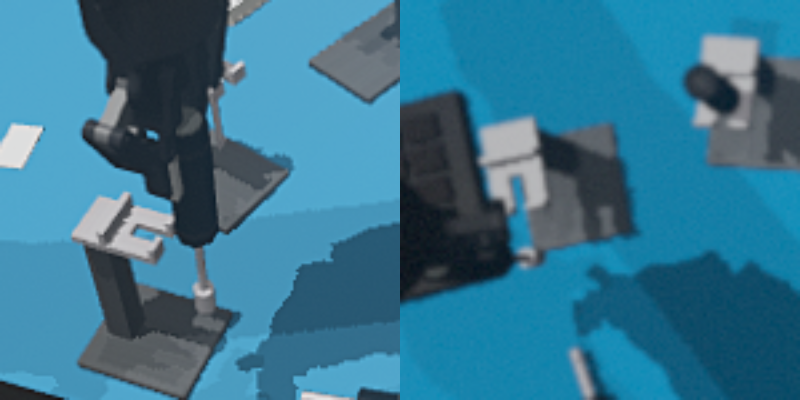

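The picture shows the driver hanging nearly upright (about 3° off), just in front of the prong ends, with the bit holder well below prong level. I compute the lateral shift and the entry.

```bash
python3 - <<'E'
from mv import *
hk(-.050,.0002,.2); hk(.0035,.0002,.2)
E
```

```text
t 20.0 pos [0.4494 0.3728 0.2126] q [40.1  8.2 11.5 92.3 -0.8 28.4] F [-0.4  0.1 -0.9] open 0.0256 tilt [ 0.023  0.001 -1.   ] jaw yaw 101.66
-> shift [ 0.0126 -0.0121 -0.0009] roll -0.0008 (dz at tool dirs z: [0.98 0.2  0.02] )
t 20.0 pos [0.4494 0.3728 0.2126] q [40.1  8.2 11.5 92.3 -0.8 28.4] F [-0.4  0.1 -0.9] open 0.0256 tilt [ 0.023  0.001 -1.   ] jaw yaw 101.66
-> shift [ 0.0138 -0.0121  0.0526] roll -0.0008 (dz at tool dirs z: [0.98 0.2  0.02] )
```

Request:
apply_moves(commands=[[0.006, -0.006, 0, 0, -1], [0.0126, -0.012, 0, 0, -1], [0.0126, -0.012, 0, 0, -1], [0.0126, -0.012, 0.01, 0, -1], [0.0128, -0.012, 0.02, 0, -1], [0.013, -0.012, 0.03, 0, -1], [0.0132, -0.012, 0.038, 0, -1], [0.0135, -0.012, 0.046, 0, -1], [0.0138, -0.012, 0.0526, 0, -1], [0.0138, -0.012, 0.0526, 0, -1]])

```text
time: 21.0
ee_pos: [0.5044, 0.3717, 0.1995]
tcp_rot: [-9.1, 88.7, 2.6]
wrist_force: [-0.2, 0.1, -1.0]
opening: 0.0253
```

```bash
python3 - <<'E'
from see import *
hpos(); p,R,o=pose(); hk(.0035,.0002,.178); vfit("h4",[p[0],p[1],p[2]-.047,np.radians(11.8),1.5])
a=[cv2.imread(f"pics/{c}_h4.png") for c in("side","top")]
cv2.imwrite("pics/h4.png",np.hstack([cv2.resize(a[0][220:370,120:270],(400,400)),cv2.resize(a[1][150:270,90:210],(400,400))]))
E
```

```text
hook x,y,z mm 4.2 0.2 199.5
t 21.0 pos [0.5044 0.3717 0.1995] q [36.7 14.1 16.8 91.7 -0.7 25.1] F [-0.2  0.1 -1. ] open 0.0253 tilt [ 0.023  0.001 -1.   ] jaw yaw 101.64
-> shift [ 0.0215  0.0001 -0.0012] roll -0.0011 (dz at tool dirs z: [0.98 0.2  0.02] )
side hook x,y,z -0.0 -0.3 152.8 axis dir in hook 0.045 -0.002 562 0.78
top hook x,y,z -0.5 -0.4 152.6 axis dir in hook 0.043 0.059 170 1.65
```

View pics/h4.png

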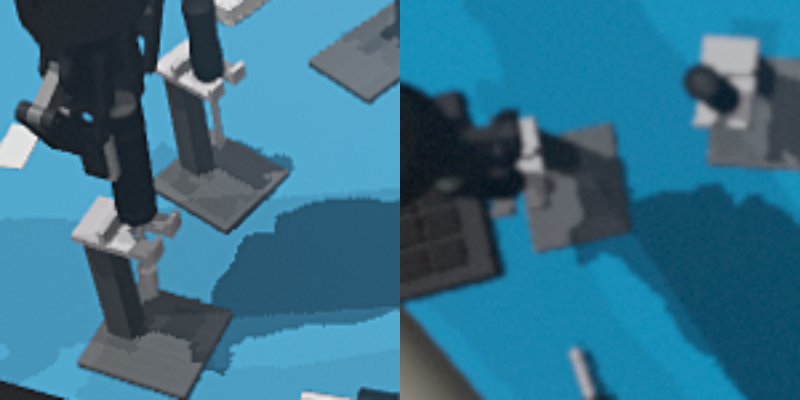

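The side view shows the shank inside the slot with the handle above the prongs; both cameras put the origin at about (0, -0.3) in the hook frame. Lowering now.

Request:
apply_moves(commands=[[0.006, 0, 0, 0, -1], [0.011, 0, 0, 0, -1], [0.016, 0, 0, 0, -1], [0.019, 0, 0, 0, -1], [0.021, 0, 0, 0, -1], [0.023, 0, 0, 0, -1], [0.024, 0, 0, 0, -1], [0.024, 0, 0, 0, -1]])

```text
time: 21.9
ee_pos: [0.5046, 0.3717, 0.1797]
tcp_rot: [-3.7, 88.5, 7.9]
wrist_force: [-3.8, -3.0, 19.4]
opening: 0.0253
```

```bash
python3 - <<'E'
from see import *
hpos(); p,R,o=pose(); plan(p,11.7); vfit("h5",[p[0],p[1],p[2]-.047,np.radians(11.8),1.5])
E
```

```text
hook x,y,z mm 4.4 0.1 179.7
t 21.9 pos [0.5046 0.3717 0.1797] q [36.7 13.5 14.  89.1 -0.7 25.1] F [-3.8 -3.  19.4] open 0.0253 tilt [ 0.027  0.004 -1.   ] jaw yaw 101.64
-> shift [0. 0. 0.] roll -0.001 (dz at tool dirs z: [0.98 0.2  0.03] )
side hook x,y,z -0.9 -0.4 132.9 axis dir in hook 0.024 -0.02 517 0.87
top hook x,y,z -0.4 -2.4 140.4 axis dir in hook 0.024 0.075 169 2.27
```

Request:
apply_moves(commands=[[-0.001, 0, 0, 0, -1], [-0.001, 0, 0, 0, -0.2], [-0.001, 0, 0, 0, 0.0], [-0.001, 0, 0, 0, 0.2], [-0.001, 0, 0, 0, 0.2], [-0.001, 0, 0, 0, 0.2], [-0.001, 0, 0, 0, 0.2]])

```text
time: 22.7
ee_pos: [0.5046, 0.3717, 0.1804]
tcp_rot: [-4.0, 88.5, 7.6]
wrist_force: [-0.1, 0.5, 0.2]
opening: 0.0512
```

```bash
python3 - <<'E'
from see import *
hpos(); p,R,o=pose(); plan([p[0],p[1],.33]); vfit("h6",[HK[0],HK[1],.13,np.radians(11.8),1.55])
E
```

```text
hook x,y,z mm 4.4 0.2 180.4
t 22.7 pos [0.5046 0.3717 0.1804] q [36.7 13.5 14.1 89.2 -0.7 25.1] F [-0.1  0.5  0.2] open 0.0512 tilt [ 0.026  0.004 -1.   ] jaw yaw 101.64
-> shift [-0.1495 -0.0003  0.004 ] roll 0 (dz at tool dirs z: [0.98 0.2  0.03] )
side hook x,y,z 0.5 -0.0 132.4 axis dir in hook -0.034 0.001 456 0.67
top hook x,y,z -0.3 0.1 132.1 axis dir in hook 0.019 -0.0 114 0.48
```

Released with no forces on the wrist. I retract straight up, then back away.

Request:
apply_moves(commands=[[-0.03, 0, 0, 0, 0.2], [-0.07, 0, 0.002, 0, 0.2], [-0.11, 0, 0.003, 0, 0.2], [-0.15, 0, 0.004, 0, 0.2], [-0.15, 0, -0.04, 0, 0.2], [-0.15, 0, -0.09, 0, 0.2], [-0.15, 0, -0.14, 0, 0.2], [-0.15, 0, -0.18, 0, 0.2], [-0.15, 0, -0.18, 0, 0.2]])

```text
time: 23.7
ee_pos: [0.3209, 0.3338, 0.3273]
tcp_rot: [-0.5, 88.4, 11.3]
wrist_force: [1.2, -0.1, 0.5]
opening: 0.0507
```

```bash
python3 - <<'E'
from see import *
plan(pose()[0]); vfit("h7",[HK[0],HK[1],.13,np.radians(11.8),1.55],(-.2,-.19))
a=[cv2.imread(f"pics/{c}_h7.png") for c in("side","top")]
cv2.imwrite("pics/h7.png",np.hstack([cv2.resize(a[0][170:380,120:330],(400,400)),cv2.resize(a[1][130:290,90:250],(400,400))]))
E
```

```text
t 23.7 pos [0.3209 0.3338 0.3273] q [ 46.7  -4.9  11.2 104.7  -0.9  34.9] F [ 1.2 -0.1  0.5] open 0.0507 tilt [ 0.028  0.006 -1.   ] jaw yaw 101.77
-> shift [0. 0. 0.] roll 0 (dz at tool dirs z: [0.98 0.2  0.03] )
side hook x,y,z 0.3 -0.2 132.7 axis dir in hook 0.002 -0.0 827 0.64
top hook x,y,z -0.2 0.4 132.2 axis dir in hook -0.011 0.0 347 0.52
```

View pics/h7.png

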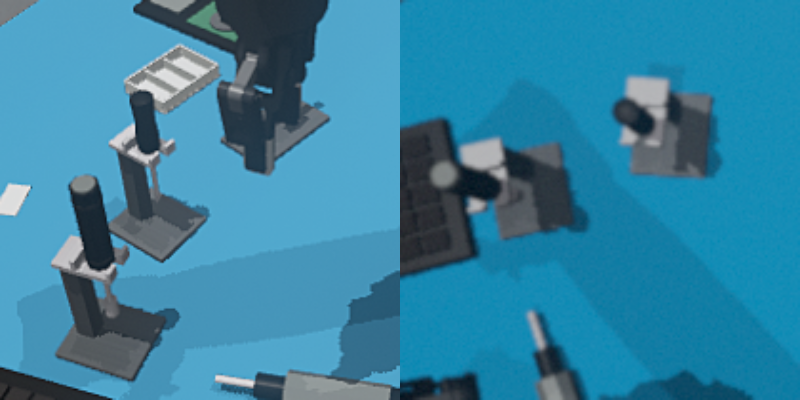

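```bash
python3 - <<'E'
from see import *
for c,b in(("side",.0023),("top",.0002)):
    W,F=cloud(cams.camera(c)); P=W.reshape(-1,3); P=P[np.isfinite(P).all(1)]
    d=np.hypot(*(P[:,:2]-HK).T); m=(d<.011)&(P[:,2]>.2)
    t=P[m][:,2]; t=t[t>np.percentile(t,90)-.006]; print(c,"butt top z",np.median(t)+b,len(t))
    q=(P[:,:2]-HK); x=q@HX; y=q@HY; m=(x>.025)&(x<.04)&(abs(y)<.012)&(P[:,2]>.11)&(P[:,2]<.15); print("  prong plate top z",np.median(P[m][:,2])+b,m.sum())
print(bot.job_done())
E
```

```text
side butt top z 0.2331466286344356 84
  prong plate top z 0.12984422041717136 72
top butt top z 0.23169050974625074 82
  prong plate top z 0.12981750873186115 62
the job is handed in; nothing more can be done
None
```

The bit driver was laid in the slanted rest and let go there. It was then taken out again and now hangs upright in the empty hook stand. The job is handed in at about 24 s of the 67 s allowed.

- **Rest:** The tool could only point down, so I tilted the driver in the grip by pressing it on the upper end of the rail. I then pushed it down the slope until it met a firm stop, with about 45 N on the wrist. After release it lay at 45.1°.
- **Hook stand:** I gripped it again nearer the butt and swung it upright against a prong end. I brought the shank in through the slot's mouth and lowered it until it met about 19 N, then released and backed away.

**Last checks:**
- Both cameras show it standing free behind the lips, within 0.5 mm of the seat sideways and within about 0.6° of vertical.
- The gripper is clear, about 20 cm away and higher up.
- In the last picture the other driver and the screw tray look unmoved. The power driver shows only in part, and I did not measure any of the three.

**What disagreed:**
- **Height at the hook:** the depth fits put the driver 2 to 3 mm above the nominal seat (butt at 232–233 mm instead of 230 mm). I read this as measuring bias, because the driver stands straight.
- **Position in the rest:** the fit put it about 2.5 mm past the stop, which cannot be real. I relied on the stop force there.
- **Peak force:** lowering onto the rest once gave 62 N at the wrist. That is under the 120 N limit, and I backed off at once. I could not see what was touching, so I cannot rule out that the gripper body pressed on something with over 40 N.

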